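# Stack two sample plaques on the sloping rack

## Robot

A 6-joint arm with a two-finger parallel gripper is mounted at the origin on a cart in front of the work surface, level with it; the furniture and walls round the work are solid. World frame = base frame: x ahead of the robot, y to its left, z up, the work surface at z = 0. Lengths are in m, angles in rad, forces in N, time in s.
With the tool pointing down it reaches from about 0.375 to 0.825 m from the base axis. Payload 5.5 kg.
Tool frame: the origin (TCP) lies on the centre line of the jaws, within the pads' length; the fingertips stand 17 mm ahead of it and the grasp point (between the pads) lies 2 mm behind it (r.tips_ahead is the distance from the TCP to the fingertips, in m); z points along the fingers, y is the direction in which the jaws open and shut (so a half turn about z gives the same grasp; the last joint's range is limited). The gripper opens to 85 mm and grips with 20 to 120 N. Pads are 22 mm wide; open, the fingers measure 114 mm over their backs; the gripper's body (76 mm by 85 mm) begins 54 mm behind the grasp point. The pads swing forward as they close: fully open they stand 13 mm farther back than shut.
Start: joints at [-1.181, 0.314, -0.047, 1.21, 0, 1.571], TCP at [0.228, -0.555, 0.248] pointing down, gripper open.
Joint ranges: [-2.67, 2.67], [-0.69, 1.73], [-1.03, 1.25], [-2.08, 2.16], [-1.42, 1.45], [-3.14, 3.14]. Speed limits (rad/s): [2.39, 2.39, 3.01, 3.14, 3.14, 3.14].

## Interface

Orientations are given as a rotation vector (axis times angle).
In Python, from plant import r gives the robot as it stands.
- The arm moves only by the tool send_rows, never from a script. Its argument "targets" is text: rows parted by semicolons, each of 7 numbers parted by spaces: the shift along the world's x, y, z in m, then the turn, a rotation vector about the world's x, y, z in rad, then the finger opening in m, from 0 to 0.0854. A call has 1 to 12 rows; each row is the pose to reach, as a shift and turn from the pose commanded when the call began; what a row does not reach only later rows make up. A row lasts 1/8 s, in which the tool goes at most 62.5 mm and 10.7 degrees, less where a joint would pass 70% of its speed; a pose out of reach is approached as far as the arm can. A call with a gripper value outside its range is refused whole. The fingers move at their own pace and stop on an object; "squeeze" is the grip in N (left out, the last holds). Time passes only in rows, so rows that repeat a pose let the fingers close. It gives the time, the measured TCP pose, the force and the opening at its end, in the units of the state.
- r.get_obs(): the state, without advancing time (a new reading comes with each control period).
- r.get_image(name): name is "scene" or "side" or "wrist"; returns (picture, depth): 420x560x3 uint8, red, green, blue; 420x560 float32, m along the optical axis (not along the pixel's ray), 0 where there is no reading.
- r.get_calibration(name): a dict with "fx", "fy", "cx", "cy" (pixels), "dist" ([k1, k2, p1, p2, k3] as OpenCV has them; the pictures are not rectified), "R" (3x3) and "t" (3): a world point X has camera coordinates R X + t. Camera axes: x right, y down, z forward; pixel columns grow to the right and rows downward; lengths in m; the calibration is good to about 2 mm. A picture is of the moment at which its call begins: read the wrist's pose just before it. get_calibration takes no time and is no camera call; for the wrist camera it gives the pose at the moment of the call.
- r.hand_in(): hands the job in, once; it reports no verdict.
Trained networks look in the newest picture that a camera, given by its name, has taken for a name from the list of things; names that differ only in an ending like _2 or _b are one class to them, and where a whole thing is asked for, a point or a joint stands for the part that bears it (a point fixed in the world has none). Each returns a list of dicts, best first, with "conf" (0 to 1); they miss things now and then, are a little off and sometimes report something else, mostly with a low value. They report only what shows in the picture. A call takes as long as a camera call. They do not tell look-alikes from the thing itself.
- r.search_frame(label, camera): "extent" ([left, top, right, bottom] in pixels, round what is visible of it).
- r.trace(label, camera): "pixels" (420x560 bool, what is visible of it) and "extent" ([left, top, right, bottom] in pixels, round what is visible of it).
The state is a dict: "time_s": time; "qpos": joint angles; "joint_velocities": joint speeds; "effort": joint torques, N m; "tool_pos": TCP position; "tcp_rot": TCP orientation; "contact_force": force on the tool from outside, world axes, zero at the start; "ft_torque": the same for the moment, N m; "opening": opening from 0.0 (shut) to 1.0 (fully open).
Only numpy, scipy, OpenCV 4.12 (cv2) and the standard library are available. Lean on these libraries where they do the work, as an engineer would, in place of code of your own. Each camera call takes 0.05 s, during which the arm holds its last target.

## Task

Put the blue plaque on the sloping shelf of the small wooden rack, lengthwise up the slope and flat on the board, with its lower end against the backstop; then lay the yellow plaque flat on top of it the same way, its lower end against the backstop too and its long sides in line with the blue one's. Leave the red plaque where it lies.

Things in the scene. Friction and masses are not known exactly. Their poses are not given: they have to be found in the camera images.
- plaque_blue: painted wooden sample plaque, a flat block 96 mm long (its x) by 56 mm wide (its y) by 14 mm thick (its z), 60 g, blue paint on top and bare wood at the edges; origin at the centre of its underside, z up through the painted face; it starts flat on the bench (z = 0)
- plaque_yellow: painted wooden sample plaque, a flat block 96 mm long (its x) by 56 mm wide (its y) by 14 mm thick (its z), 60 g, yellow paint on top and bare wood at the edges; origin at the centre of its underside, z up through the painted face; it starts flat on the bench (z = 0)
- plaque_red: painted wooden sample plaque, a flat block 96 mm long (its x) by 56 mm wide (its y) by 14 mm thick (its z), 60 g, red paint on top and bare wood at the edges; origin at the centre of its underside, z up through the painted face; it starts flat on the bench (z = 0); not wanted here. Fixed toy planes on stands, about 210 mm tall, stand left of the middle between the places where plaques may lie: carry plaques over them
- rack_shelf: sloping shelf of a small fixed wooden rack: plywood board 140 mm long by 120 mm wide, open at sides and top end, rising away from the robot at 20 degrees; dark backstop 38 mm high across its low edge. Origin on the board's face at the middle of the backstop's foot, 32 mm above the bench; x up the slope, y left, z square out of the board. Plaques do not slide down by themselves; in place, their centre is at x = 48 mm
Not all that is in view belongs to the job. What is shaped like the plaque_yellow but green is not meant.

How it is judged:
By the outcome, as a careful person would: the job done as asked, in the order asked, and still so for the second after the job is handed in, with the robot touching nothing.
It also fails if it takes over 64 s, if anything falls off the work surface, if the arm or the gripper's body presses on something with over 40 N, if the wrist force passes 120 N, or if a joint passes its speed limit or range.

## Working session

There is one attempt and no reset: what is moved stays moved. The work goes in short steps, Python scripts to look and compute and a tool call to move; the robot and the scene stay as the last step left them, time stands still between calls to the robot, and variables do not carry over. Pictures are saved under pics/ and viewed, and the job is handed in when it is done.

Besides the shell and the picture viewer there is one more tool, called after "Request:" as name(argument=value, ...) on one line, values as JSON. send_rows: Moves the arm, as the interface text tells. Its arguments: {"type":"object","properties":{"targets":{"type":"string"},"squeeze":{"type":"number"}},"required":["targets"]}

```bash
ls; mkdir -p pics; cat > h.py <<'E'
import numpy as np, cv2
from plant import r
def K(c): return np.array([[c['fx'],0,c['cx']],[0,c['fy'],c['cy']],[0,0,1.]]), np.array(c['dist'],float)
def save(n,img): cv2.imwrite('pics/'+n,cv2.cvtColor(img,cv2.COLOR_RGB2BGR))
def world(c,uv,d):
    k,D=K(c); uv=np.asarray(uv,float).reshape(-1,1,2)
    n=cv2.undistortPoints(uv,k,D).reshape(-1,2); d=np.asarray(d).reshape(-1,1)
    P=np.hstack([n*d,d]); return (P-np.array(c['t']))@np.array(c['R'])
def onplane(c,uv,z):
    k,D=K(c); n=cv2.undistortPoints(np.asarray(uv,float).reshape(-1,1,2),k,D).reshape(-1,2)
    R=np.array(c['R']);o=-R.T@np.array(c['t']); d=np.hstack([n,np.ones((len(n),1))])@R
    return o+d*((z-o[2])/d[:,2:])
def proj(c,X):
    k,D=K(c); rv,_=cv2.Rodrigues(np.array(c['R'])); p,_=cv2.projectPoints(np.asarray(X,float).reshape(-1,3),rv,np.array(c['t'],float),k,D); return p.reshape(-1,2)
E
python3 - <<'E'
from h import *
np.set_printoptions(precision=4,suppress=True)
for n in ['scene','side','wrist']:
    c=r.get_calibration(n); im,d=r.get_image(n); save(n+'0.png',im); np.savez('pics/%s0.npz'%n,im=im,d=d)
    print(n,c, -np.array(c['R']).T@np.array(c['t']))
print(r.get_obs())
E
```

```text
pics
scene {'fx': 397.36393083700307, 'fy': 397.36393083700307, 'cx': 287.3416569030026, 'cy': 209.75311475519462, 'dist': array([-0.0579,  0.    ,  0.    ,  0.    ,  0.    ]), 'R': array([[-0.7623, -0.6471,  0.0143],
       [-0.4782,  0.5483, -0.6861],
       [ 0.4361, -0.5298, -0.7274]]), 't': array([0.4568, 0.2233, 0.7721])} [0.1182 0.5822 0.7083]
side {'fx': 463.84006019785465, 'fy': 463.84006019785465, 'cx': 278.3140250110608, 'cy': 210.86758140853817, 'dist': array([-0.0035,  0.    ,  0.    ,  0.    ,  0.    ]), 'R': array([[-1.    ,  0.0065, -0.0074],
       [ 0.0093,  0.8743, -0.4853],
       [ 0.0033, -0.4853, -0.8743]]), 't': array([ 0.5283, -0.0623,  1.1436])} [0.5252 0.606  0.9735]
wrist {'fx': 297.39691231855824, 'fy': 297.39691231855824, 'cx': 276.9102398507432, 'cy': 211.2705260241486, 'dist': array([-0.0338,  0.    ,  0.    ,  0.    ,  0.    ]), 'R': array([[ 0.3796, -0.9251, -0.0017],
       [-0.8931, -0.3669,  0.2604],
       [-0.2415, -0.0973, -0.9655]]), 't': array([-0.6005, -0.034 ,  0.3803])} [ 0.2894 -0.5311  0.375 ]
{'time_s': 0.15, 'qpos': array([-1.181 ,  0.3141, -0.0478,  1.2102,  0.    ,  1.5708]), 'joint_velocities': array([-0.0012, -0.0005,  0.0015, -0.0013, -0.0007, -0.0001]), 'effort': array([  0.0002, -54.0044,  34.0061,   0.0133,  -0.0001,  -0.    ]), 'tool_pos': array([ 0.2279, -0.5546,  0.2476]), 'tcp_rot': array([-3.0808, -0.6082,  0.0004]), 'contact_force': array([0.0347, 0.274 , 0.2737]), 'ft_torque': array([-0.0243,  0.0274, -0.0061]), 'opening': 1.0003299015733191}
```

View pics/scene0.png

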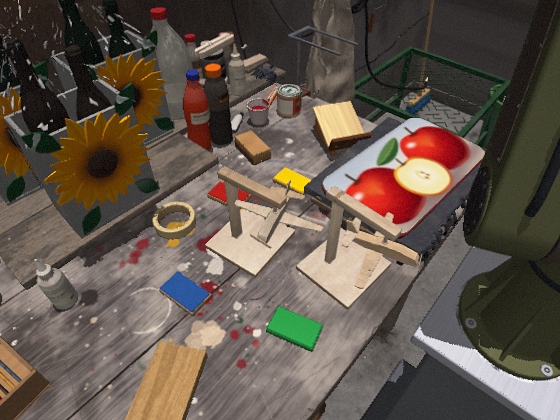

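View pics/side0.png

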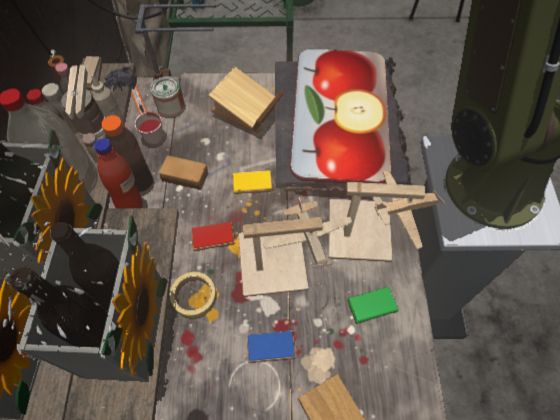

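View pics/wrist0.png

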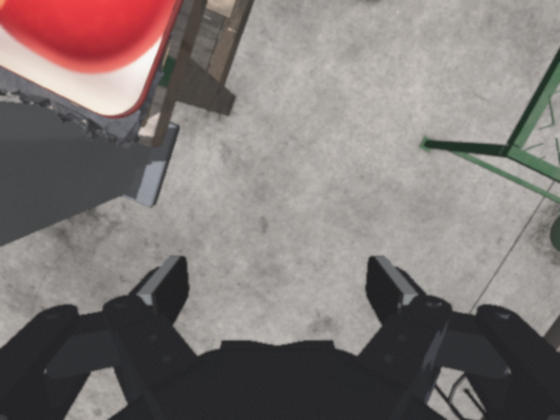

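The side view shows blue at (270,346), yellow (252,181), red (212,235), the green look-alike (373,304), the planes at (272,255) and (362,225), the rack at (243,98), and a brown block at (184,172). The scene view agrees. Next I'll measure positions.

```bash
python3 - <<'E'
from h import *
np.set_printoptions(precision=4,suppress=True)
for n in ['side','scene']:
    im,d=r.get_image(n); c=r.get_calibration(n)
    for l in ['plaque_blue','plaque_yellow','rack_shelf']:
        for o in r.trace(l,n)[:4]:
            m=o['pixels']; v,u=np.nonzero(m)
            if len(u)<30: continue
            col=im[m].mean(0); 
            dd=d[v,u]; ok=dd>0
            W=world(c,np.c_[u,v][ok],dd[ok])
            print(n,l,round(o['conf'],2),np.array(o['extent']),col.round(),'n',len(u),'med',np.median(W,0))
            if l!='rack_shelf':
                top=W[W[:,2]>np.percentile(W[:,2],50)-.004]
                rect=cv2.minAreaRect((top[:,:2]*1000).astype(np.float32)); print('   z',np.percentile(W[:,2],[5,50,95]),'rect mm',rect)
            else:
                np.savez('pics/rack_%s.npz'%n,W=W,u=u[ok],v=v[ok]); print('  ',W.min(0),W.max(0))
    c0=(185,40) if n=='side' else (290,85)
    x,y=c0; save('rk_%s.png'%n,cv2.resize(im[y:y+160 if n=='side' else y+120,x:x+120],None,fx=4 if n=='side' else 5,fy=3.7 if n=='side' else 5,interpolation=cv2.INTER_CUBIC)[:600,:800])
E
```

```text
side plaque_blue 0.72 [249.1 330.6 295.6 362.1] [ 71.  97. 151.] n 1354 med [0.5457 0.3876 0.0134]
   z [0.0084 0.0134 0.0161] rect mm ((546.7500610351562, 386.1624450683594), (95.49823760986328, 56.21562957763672), 5.344209671020508)
side plaque_yellow 0.94 [345.2 288.2 401.1 324.4] [ 67. 158.  82.] n 1199 med [0.3308 0.3019 0.0134]
   z [0.0079 0.0134 0.0164] rect mm ((328.70208740234375, 299.80950927734375), (96.03280639648438, 56.07036209106445), 15.57872486114502)
side plaque_yellow 0.76 [233.1 167.6 275.4 196.6] [222. 184.  48.] n 838 med [ 0.5925 -0.0119  0.0129]
   z [0.002  0.0129 0.0162] rect mm ((593.1317138671875, -14.963949203491211), (94.40447235107422, 58.15769958496094), 3.070223093032837)
side rack_shelf 0.65 [206.8  64.  282.2 129.1] [204. 172. 121.] n 2384 med [ 0.6158 -0.2437  0.0566]
   [ 0.5166 -1.2795 -0.8489] [ 0.7926 -0.1523  0.0819]
scene plaque_blue 0.7 [162.5 273.  207.6 314.7] [ 54.  87. 143.] n 1181 med [0.5414 0.386  0.0137]
   z [0.0064 0.0137 0.0159] rect mm ((545.5530395507812, 384.7244567871094), (94.56790161132812, 56.201717376708984), 5.1706304550
[... 176 characters left out ...]
96191406), (91.39033508300781, 227.90342712402344), 29.96045684814453)
scene plaque_yellow 0.93 [265.9 305.8 322.1 345.4] [ 45. 159.  73.] n 1331 med [0.326 0.301 0.014]
   z [0.0105 0.014  0.0162] rect mm ((327.5079650878906, 299.2224426269531), (93.57455444335938, 53.84388732910156), 17.04645538330078)
scene plaque_yellow 0.27 [160.4 275.3 209.6 313.7] [ 56.  88. 142.] n 1229 med [0.5425 0.3872 0.0136]
   z [0.0041 0.0136 0.0159] rect mm ((546.1109008789062, 384.777099609375), (96.38471984863281, 56.048892974853516), 4.315403938293457)
scene rack_shelf 0.85 [313.2 102.8 370.9 148. ] [195. 167. 117.] n 1765 med [ 0.6131 -0.2427  0.0576]
   [ 0.5153 -0.8476 -0.2813] [ 0.9677 -0.1573  0.0807]
```

View pics/rk_side.png

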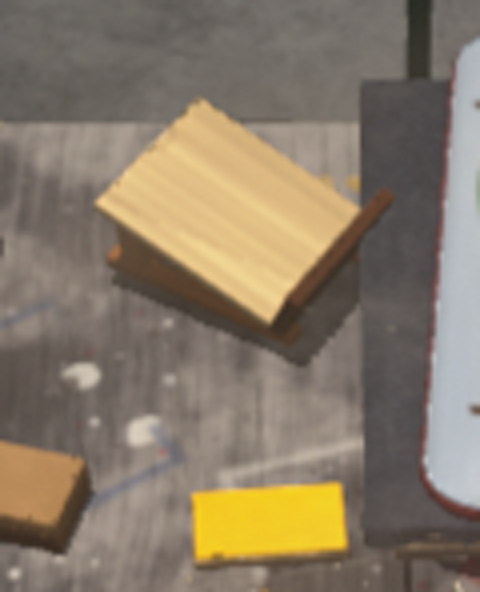

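View pics/rk_scene.png

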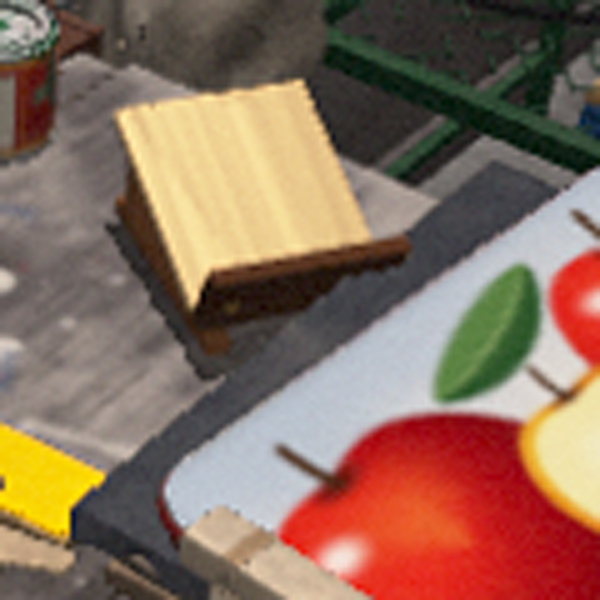

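```bash
python3 - <<'E'
from h import *
np.set_printoptions(precision=4,suppress=True)
for n in ['side','scene']:
    W=np.load('pics/rack_%s.npz'%n)['W']
    W=W[(W[:,2]>.02)&(W[:,2]<.1)]
    # ransac plane
    rng=np.random.default_rng(0);best=None
    for i in range(300):
        p=W[rng.choice(len(W),3,False)]; nn=np.cross(p[1]-p[0],p[2]-p[0]); 
        if np.linalg.norm(nn)<1e-9: continue
        nn/=np.linalg.norm(nn); s=abs((W-p[0])@nn)<.003
        if best is None or s.sum()>best.sum(): best=s
    P=W[best]; m=P.mean(0); nn=np.linalg.svd(P-m)[2][2]; nn*=np.sign(nn[2])
    g=np.array([-nn[0],-nn[1]]); print(n,len(W),len(P),'n',nn,'tilt',np.degrees(np.arccos(nn[2])),'slope yaw(up)',np.degrees(np.arctan2(g[1],g[0])))
    up=np.r_[g,0]; up-=up@nn*nn; up/=np.linalg.norm(up); le=np.cross(nn,up)
    a=(P-m)@up; b=(P-m)@le
    q=cv2.minAreaRect((np.c_[a,b]*1000).astype(np.float32)); print(' rect',q, 'mean',m)
    ctr=m+up*q[0][0]/1e3+le*q[0][1]/1e3; print(' ctr',ctr,'up',up,'left',le)
# planes
im,d=np.load('pics/side0.npz')['im'],np.load('pics/side0.npz')['d']
c=r.get_calibration('side'); v,u=np.mgrid[:420,:560]; ok=d>0
W=world(c,np.c_[u[ok],v[ok]],d[ok]); 
s=(W[:,2]>.03)&(W[:,2]<.5)&(W[:,0]>.25)&(W[:,0]<.75)&(W[:,1]<.45)&(W[:,1]>-.4)
W=W[s]
for x in np.arange(.25,.76,.05):
    print(round(x,2),[ (int(1000*t[:,2].max()) if len(t:=W[(abs(W[:,0]-x)<.025)&(abs(W[:,1]-y)<.025)])>3 else 0) for y in np.arange(-.4,.46,.05)])
E
```

```text
side 2341 1724 n [-0.2891  0.1802  0.9402] tilt 19.916035219286865 slope yaw(up) -31.945862361358266
 rect ((-7.682167053222656, -2.1028785705566406), (122.80003356933594, 152.34959411621094), 89.86367797851562) mean [ 0.6219 -0.2507  0.0555]
 ctr [ 0.6146 -0.2486  0.0529] up [ 0.7978 -0.4975  0.3406] left [0.5291 0.8485 0.    ]
scene 1751 1243 n [-0.2888  0.1762  0.941 ] tilt 19.775606383727336 slope yaw(up) -31.388198003513697
 rect ((-11.977729797363281, -2.1259384155273438), (150.50132751464844, 120.26793670654297), 0.4012356996536255) mean [ 0.6258 -0.2545  0.0582]
 ctr [ 0.615  -0.2505  0.0542] up [ 0.8033 -0.4901  0.3383] left [0.5208 0.8537 0.    ]
0.25 [76, 77, 76, 77, 77, 76, 77, 77, 76, 0, 0, 211, 148, 148, 0, 0, 0, 0]
0.3 [75, 78, 77, 78, 77, 77, 78, 77, 77, 147, 209, 211, 164, 0, 0, 0, 0, 0]
0.35 [76, 79, 77, 78, 77, 76, 77, 77, 78, 75, 211, 211, 0, 0, 0, 0, 0, 0]
0.4 [76, 77, 78, 77, 77, 77, 77, 77, 76, 69, 211, 211, 135, 0, 0, 0, 0, 0]
0.45 [78, 76, 77, 76, 76, 77, 78, 79, 78, 0, 0, 153, 198, 154, 0, 0, 0, 0]
0.5 [48, 70, 74, 75, 76, 78, 76, 77, 75, 0, 0, 175, 200, 0, 0, 0, 0, 0]
0.55 [48, 49, 51, 67, 69, 68, 50, 50, 50, 0, 0, 0, 199, 0, 0, 0, 0, 0]
0.6 [0, 0, 72, 62, 53, 67, 0, 0, 0, 0, 0, 0, 200, 0, 0, 0, 0, 0]
0.65 [0, 80, 81, 78, 70, 0, 0, 0, 0, 0, 0, 0, 0, 0, 0, 0, 0, 0]
0.7 [220, 0, 224, 82, 74, 0, 0, 38, 36, 0, 0, 0, 0, 0, 0, 0, 0, 0]
0.75 [220, 0, 222, 0, 0, 0, 0, 38, 37, 0, 0, 0, 0, 0, 0, 0, 0, 0]
```

The rack yaw is about −31.7° and its tilt 20°, with both views agreeing. The blue plaque is at (0.546,0.386), 5°, and the yellow at (0.593,−0.015), about 3°. I'll fly over the rack for a closer wrist view.

Request:
send_rows(targets="0.05 0.05 0.1 0 0 -0.15 0.0854;0.352 0.325 0.11 0 0 -0.945 0.0854;0.352 0.325 0.11 0 0 -0.945 0.0854;0.352 0.325 0.11 0 0 -0.945 0.0854;0.352 0.325 0.11 0 0 -0.945 0.0854;0.352 0.325 0.11 0 0 -0.945 0.0854;0.352 0.325 0.11 0 0 -0.945 0.0854;0.352 0.325 0.11 0 0 -0.945 0.0854;0.352 0.325 0.11 0 0 -0.945 0.0854;0.352 0.325 0.11 0 0 -0.945 0.0854;0.352 0.325 0.11 0 0 -0.945 0.0854;0.352 0.325 0.11 0 0 -0.945 0.0854")

```text
time_s: 2.05
tool_pos: [0.5575, -0.2726, 0.3582]
tcp_rot: [-3.015, 0.729, -0.012]
contact_force: [0.1, 0.1, -0.7]
opening: 1.001
```

```bash
python3 - <<'E'
from h import *
np.set_printoptions(precision=4,suppress=True)
o=r.get_obs(); print(o['time_s'],o['tool_pos'],o['tcp_rot'],o['joint_velocities'])
c=r.get_calibration('wrist'); im,d=r.get_image('wrist'); save('w1.png',im); np.savez('pics/w1.npz',im=im,d=d,**{k:np.array(v) for k,v in c.items()})
E
```

```text
2.05 [ 0.5575 -0.2726  0.3582] [-3.0145  0.7289 -0.0118] [-0.002  -0.0004  0.0023  0.0006  0.0024  0.0001]
```

View pics/w1.png

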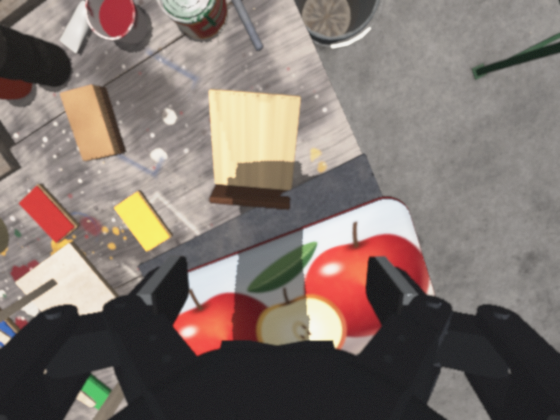

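```bash
python3 - <<'E'
from h import *
f=np.load('pics/w1.npz'); im=f['im']
x,y=190,75
a=cv2.resize(im[y:y+145,x:x+130],None,fx=4,fy=4,interpolation=cv2.INTER_CUBIC)
for i in range(0,130,10): cv2.putText(a,str(x+i),(i*4,8),0,.3,(255,0,0)); cv2.line(a,(i*4,10),(i*4,14),(255,0,0))
for i in range(0,145,10): cv2.putText(a,str(y+i),(0,i*4+3),0,.3,(255,0,0))
save('w1c.png',a)
E
```

```text
(no output)
```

View pics/w1c.png

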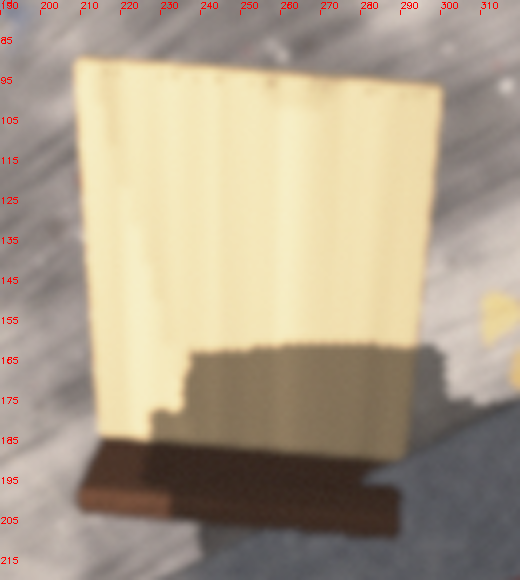

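```bash
cat > rack.py <<'E'
from h import *
from scipy.optimize import least_squares
from scipy.spatial.transform import Rotation as Ro
def Rr(yaw,tilt=np.radians(20)): return (Ro.from_euler('z',yaw)*Ro.from_euler('y',-tilt)).as_matrix()
M=np.array([[.14,.06,0],[.14,-.06,0],[0,.06,0],[0,-.06,0]])
E
python3 - <<'E'
from rack import *
np.set_printoptions(precision=4,suppress=True)
f=np.load('pics/w1.npz'); cw={k:f[k] for k in ['fx','fy','cx','cy','dist','R','t']}
cw={k:(float(v) if v.ndim==0 else v) for k,v in cw.items()}
V={'wrist':(cw,[0,1,2,3],[[209,89.5],[300,96.5],[214.5,184.5],[290.7,190]])}
cs=r.get_calibration('side'); V['side']=(cs,[0,1,2],[[185+97/4,40+203/3.7],[185+200/4,40+100/3.7],[185+274/4,40+326/3.7]])
cc=r.get_calibration('scene'); V['scene']=(cc,[0,1,2],[[290+117/5,85+113/5],[290+303/5,85+81/5],[290+195/5,85+308/5]])
def fit(names,freez):
    def res(p):
        z=p[3] if freez else .032
        W=M@Rr(p[2]).T+np.array([p[0],p[1],z])
        return np.concatenate([(proj(V[n][0],W[V[n][1]])-np.array(V[n][2])).ravel() for n in names])
    s=least_squares(res,[.56,-.215,-.55,.032]); print(names,freez,s.x[:4],np.degrees(s.x[2]),'res',abs(s.fun).max(),s.fun.round(1))
for n in V: fit([n],0)
for n in V: fit([n],1)
fit(list(V),0); fit(list(V),1)
# wrist depth plane
d=f['d']; v,u=np.mgrid[100:155,225:290]; W=world(cw,np.c_[u.ravel(),v.ravel()],d[v,u].ravel())
m=W.mean(0); nn=np.linalg.svd(W-m)[2][2]; nn*=np.sign(nn[2]); print('plane',m,nn,np.degrees(np.arccos(nn[2])),np.degrees(np.arctan2(-nn[1],-nn[0])))
# yellow top corners from wrist
y=((f['im'][...,0]>180)&(f['im'][...,1]>150)&(f['im'][...,2]<90)); y[:, :100]=0;y[:,180:]=0;y[:180]=0;y[260:]=0
v,u=np.nonzero(y); W=onplane(cw,np.c_[u,v],.014); print(cv2.minAreaRect((W[:,:2]*1000).astype(np.float32)),len(u), np.median(world(cw,np.c_[u,v],d[v,u]),0))
E
```

```text
['wrist'] 0 [ 0.5653 -0.22   -0.5528  0.032 ] -31.673006499467952 res 0.9904109106144858 [-1.   0.4  0.6  0.4 -0.1 -0.9  0.5  0.1]
['side'] 0 [ 0.5599 -0.2123 -0.5504  0.032 ] -31.536391198250172 res 0.6911760926988677 [-0.1  0.6  0.2 -0.7 -0.1  0. ]
['scene'] 0 [ 0.5593 -0.2184 -0.5476  0.032 ] -31.375387422597367 res 0.5893575077373043 [-0.3 -0.4  0.2 -0.3  0.1  0.6]
['wrist'] 1 [ 0.5653 -0.22   -0.5528  0.0312] -31.670596251669682 res 1.001209730046071 [-0.9  0.4  0.5  0.4  0.  -1.   0.4 -0.1]
['side'] 1 [ 0.5608 -0.2188 -0.5505  0.025 ] -31.539923967836828 res 0.6093387474208214 [ 0.1  0.6  0.2 -0.4 -0.3 -0.2]
['scene'] 1 [ 0.5697 -0.2344 -0.5495  0.0192] -31.486239479248308 res 0.15534633410263154 [ 0.1 -0.2 -0.1  0.1  0.   0.1]
['wrist', 'side', 'scene'] 0 [ 0.5638 -0.2196 -0.5489  0.032 ] -31.44683784094451 res 2.616505976072318 [-1.1  1.7  0.4  1.4  0.1  0.2  0.7  0.8 -1.5 -1.5 -1.2 -2.6 -1.5 -2.2
 -1.2 -1.2 -0.7 -1.  -1.  -0.3]
['wrist', 'side', 'scene'] 1 [ 0.5643 -0.2198 -0.5505  0.0274] -31.541621603984993 res 1.68184045136681 [-0.1  1.7  0.4  1.4  0.8 -0.7  0.7 -0.  -1.4
[... 223 characters left out ...]
e>
  File "h.py", line 10, in onplane
    k,D=K(c); n=cv2.undistortPoints(np.asarray(uv,float).reshape(-1,1,2),k,D).reshape(-1,2)
                ~~~~~~~~~~~~~~~~~~~^^^^^^^^^^^^^^^^^^^^^^^^^^^^^^^^^^^^^^^^^^
cv2.error: OpenCV(4.12.0) /io/opencv/modules/calib3d/src/undistort.dispatch.cpp:347: error: (-215:Assertion failed) CV_IS_MAT(_src) && CV_IS_MAT(_dst) && (_src->rows == 1 || _src->cols == 1) && (_dst->rows == 1 || _dst->cols == 1) && _src->cols + _src->rows - 1 == _dst->rows + _dst->cols - 1 && (CV_MAT_TYPE(_src->type) == CV_32FC2 || CV_MAT_TYPE(_src->type) == CV_64FC2) && (CV_MAT_TYPE(_dst->type) == CV_32FC2 || CV_MAT_TYPE(_dst->type) == CV_64FC2) in function 'cvUndistortPointsInternal'
```

Request:
send_rows(targets="0.0 0.05 0 0 0 0.05 0.0854;-0.015 0.655 -0.01 0 0 0.562 0.0854;-0.015 0.655 -0.01 0 0 0.562 0.0854;-0.015 0.655 -0.01 0 0 0.562 0.0854;-0.015 0.655 -0.01 0 0 0.562 0.0854;-0.015 0.655 -0.01 0 0 0.562 0.0854;-0.015 0.655 -0.01 0 0 0.562 0.0854;-0.015 0.655 -0.01 0 0 0.562 0.0854;-0.015 0.655 -0.01 0 0 0.562 0.0854;-0.015 0.655 -0.01 0 0 0.562 0.0854;-0.015 0.655 -0.01 0 0 0.562 0.0854;-0.015 0.655 -0.01 0 0 0.562 0.0854")

```text
time_s: 3.6
tool_pos: [0.5781, 0.1393, 0.3492]
tcp_rot: [-3.035, -0.286, 0.02]
contact_force: [-0.3, -0.4, -0.3]
opening: 1.005
```

```bash
cat >> h.py <<'E'
from scipy.spatial.transform import Rotation as Ro
def shot(fn):
    o=r.get_obs(); c=r.get_calibration('wrist'); im,d=r.get_image('wrist'); save(fn+'.png',im); np.savez('pics/'+fn+'.npz',im=im,d=d)
    X=Ro.from_rotvec(o['tcp_rot']).as_matrix()
    print('t',o['time_s'],'tcp',o['tool_pos'],'yaw',np.degrees(np.arctan2(X[1,0],X[0,0])),'toolz',X[:,2],'qd',abs(o['joint_velocities']).max(),'q',o['qpos'])
    return o,c,im,d
def plaque(c,im,d,rgb,zt=.014):
    hsv=cv2.cvtColor(im,cv2.COLOR_RGB2HSV)
    lo,hi={'blue':((100,90,40),(125,255,255)),'yellow':((20,120,90),(33,255,255)),'red':((0,150,60),(8,255,255))}[rgb]
    m=cv2.inRange(hsv,lo,hi); n,lab,st,_=cv2.connectedComponentsWithStats(m); 
    for i in [j for j in np.argsort(-st[1:,4])+1 if st[j,4]>250][:3]:
        mm=(lab==i).astype(np.uint8); cn=max(cv2.findContours(mm,0,1)[0],key=len).reshape(-1,2).astype(float)
        W=onplane(c,cn,zt); v,u=np.nonzero(mm); dd=d[v,u]; k=dd>0
        zz=world(c,np.c_[u,v][k],dd[k])[:,2] if k.any() else np.array([0])
        print(rgb,st[i],'rect',cv2.minAreaRect((W[:,:2]*1000).astype(np.float32)),'depth z',np.median(zz))
E
python3 - <<'E'
from h import *
np.set_printoptions(precision=4,suppress=True)
o,c,im,d=shot('w2'); plaque(c,im,d,'blue')
E
```

```text
t 3.6 tcp [0.5781 0.1393 0.3492] yaw 10.775889915312904 toolz [-0.0218  0.0912 -0.9956] qd 0.07778262197579473 q [0.1871 0.2895 0.1442 1.4301 0.0938 3.1406]
blue [ 130  133   31   58 1661] rect ((548.6633911132812, 383.72607421875), (90.94802856445312, 50.827720642089844), 4.487160682678223) depth z 0.015865239798671393
```

View pics/w2.png

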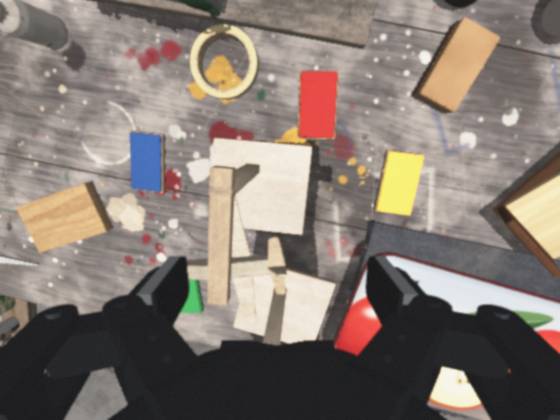

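Joint 6 sat on its limit, so I need the other half-turn (tool x toward the robot). The wrist view shows blue at (147,162), red (318,104), yellow (400,183) and green (192,296). Blue's pose agrees with the fixed cameras, so I'll turn and move over it.

Request:
send_rows(targets="-0.0 0.0 0.01 0 0 0.18 0.0854;-0.01 0.05 0.01 0 0 0.36 0.0854;-0.02 0.1 0.01 0 0 0.54 0.0854;-0.03 0.15 0.01 0 0 0.72 0.0854;-0.03 0.2 0.01 0 0 0.9 0.0854;-0.03 0.246 0.01 0 0 1.08 0.0854;-0.03 0.246 0 0 0 1.26 0.0854;-0.03 0.246 0 0 0 1.44 0.0854;-0.03 0.246 0 0 0 1.6 0.0854;-0.03 0.246 0 0 0 1.6 0.0854;-0.03 0.246 0 0 0 1.6 0.0854")

```text
time_s: 5.03
tool_pos: [0.5478, 0.3855, 0.3494]
tcp_rot: [-1.934, -2.402, 0.117]
contact_force: [0.4, 0.2, -1.3]
opening: 1.001
```

```bash
python3 - <<'E'
from h import *
np.set_printoptions(precision=4,suppress=True)
o,c,im,d=shot('w3'); plaque(c,im,d,'blue')
E
```

```text
t 5.025 tcp [0.5478 0.3855 0.3494] yaw 102.32342120106108 toolz [-0.0905 -0.0242 -0.9956] qd 0.010005983863135053 q [0.5987 0.5364 0.506  1.629  0.0311 1.9532]
blue [ 268  155   61   40 1851] rect ((548.8413696289062, 383.2801818847656), (90.34424591064453, 50.09939193725586), 5.0037736892700195) depth z 0.01601345985800376
```

```bash
cat >> h.py <<'E'
def rel(pos,R):
    o=r.get_obs(); X=Ro.from_rotvec(o['tcp_rot']).as_matrix()
    print('shift',np.round(np.array(pos)-o['tool_pos'],4),'turn',np.round(Ro.from_matrix(R@X.T).as_rotvec(),4))
def down(yaw):
    y=np.radians(yaw); x=np.array([np.cos(y),np.sin(y),0]); z=np.array([0,0,-1.]); return np.c_[x,np.cross(z,x),z]
E
python3 - <<'E'
from h import *
np.set_printoptions(precision=4,suppress=True)
rel([.548,.384,.12],down(185))
E
```

```text
shift [ 0.0002 -0.0014 -0.2294] turn [ 0.0852 -0.0569  1.4417]
```

Request:
send_rows(targets="0 0 -0.02 0.085 -0.057 1.442 0.0854;0 0 -0.05 0.085 -0.057 1.442 0.0854;0 0 -0.08 0.085 -0.057 1.442 0.0854;0 0 -0.11 0.085 -0.057 1.442 0.0854;0 -0.0014 -0.14 0.085 -0.057 1.442 0.0854;0 -0.0014 -0.17 0.085 -0.057 1.442 0.0854;0 -0.0014 -0.2 0.085 -0.057 1.442 0.0854;0 -0.0014 -0.229 0.085 -0.057 1.442 0.0854;0 -0.0014 -0.229 0.085 -0.057 1.442 0.0854;0 -0.0014 -0.229 0.085 -0.057 1.442 0.0854")

```text
time_s: 6.32
tool_pos: [0.5483, 0.3846, 0.1216]
tcp_rot: [-0.137, 3.137, 0.001]
contact_force: [0.3, 0.3, 0.9]
opening: 0.997
```

```bash
python3 - <<'E'
from h import *
np.set_printoptions(precision=4,suppress=True)
o,c,im,d=shot('w4'); plaque(c,im,d,'blue'); rel([.548,.384,.022],down(185))
E
```

```text
t 6.325 tcp [0.5483 0.3846 0.1216] yaw -175.01400904850001 toolz [ 0.0015  0.0006 -1.    ] qd 0.017017578781299433 q [ 0.6118  0.5116 -0.0484  1.0092 -0.0004  0.5248]
blue [ 245  158   65  107 6639] rect ((548.744873046875, 383.3388671875), (90.218505859375, 50.97209930419922), 4.96001672744751) depth z 0.015933600722195723
shift [-0.0007 -0.0009 -0.1001] turn [-0.0011  0.0023 -0.0004]
```

View pics/w4.png

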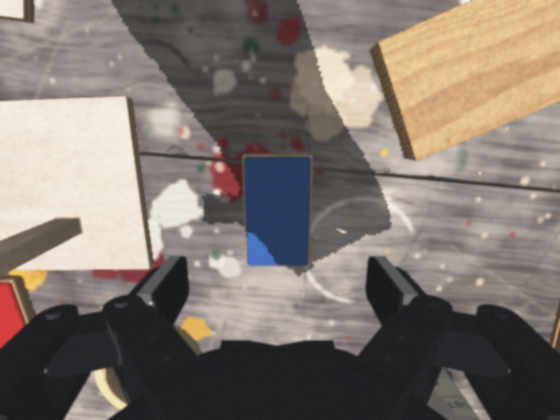

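The close view shows the blue plaque alone between the jaws' axis (corners (244,156) to (311,266)). The pose is confirmed.

```bash
python3 - <<'E'
from h import *
print(r.tips_ahead)
print([a for a in dir(r) if a[0]!='_'])
E
```

```text
0.017
['MotionError', 'get_calibration', 'get_image', 'get_obs', 'hand_in', 'search_frame', 'tips_ahead', 'trace']
```

Request:
send_rows(targets="0.0003 -0.0012 -0.05 0 0.002 0 0.07;0.0003 -0.0012 -0.085 0 0.002 0 0.07;0.0003 -0.0012 -0.096 0 0.002 0 0.07;0.0003 -0.0012 -0.0995 0 0.002 0 0.07;0.0003 -0.0012 -0.1005 0 0.002 0 0.07")

```text
time_s: 7.0
tool_pos: [0.5492, 0.384, 0.0215]
tcp_rot: [-0.141, 3.138, 0.002]
contact_force: [0.1, -0.3, 0.2]
opening: 0.821
```

```bash
python3 - <<'E'
from h import *
np.set_printoptions(precision=4,suppress=True)
o,c,im,d=shot('w5'); print(o['contact_force'],o['opening'],r.tips_ahead)
save('w5c.png',im[200:420])
E
```

```text
t 7.0 tcp [0.5492 0.384  0.0215] yaw -174.85789470315044 toolz [ 0.0007  0.0014 -1.    ] qd 0.015755647286361203 q [ 0.6098  0.602  -0.1483  0.8192  0.0007  0.5201]
[ 0.0705 -0.2662  0.1625] 0.821206435796465 0.017
```

View pics/w5.png

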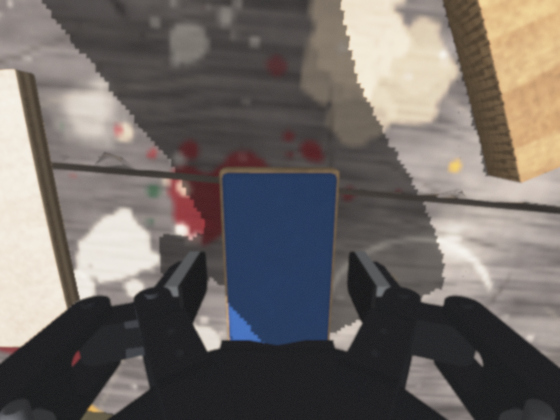

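Request:
send_rows(targets="0 -0.0005 -0.001 0 0 0 0.062;0 -0.0005 -0.002 0 0 0 0.062;0 -0.0005 -0.003 0 0 0 0.062;0 -0.0005 -0.0035 0 0 0 0.062;0 -0.0005 -0.0035 0 0 0 0.062")

```text
time_s: 7.68
tool_pos: [0.5479, 0.3825, 0.0162]
tcp_rot: [0.141, -3.137, 0.0]
contact_force: [0.3, 0.3, -1.1]
opening: 0.726
```

Request:
send_rows(targets="0 0 -0.001 0 0 0 0.062;0 0 -0.0015 0 0 0 0.062;0 0 -0.002 0 0 0 0.062")

```text
time_s: 8.05
tool_pos: [0.548, 0.3826, 0.0142]
tcp_rot: [0.141, -3.137, 0.0]
contact_force: [0.5, 0.4, -0.3]
opening: 0.726
```

Request:
send_rows(targets="0 0 0 0 0 0 0.05;0 0 0 0 0 0 0.05;0 0 0 0 0 0 0.05;0 0 0 0 0 0 0.05;0 0 0 0 0 0 0.05", squeeze=50)

```text
time_s: 8.68
tool_pos: [0.5482, 0.3827, 0.0145]
tcp_rot: [0.141, -3.137, -0.0]
contact_force: [0.3, -0.3, 5.0]
opening: 0.636
```

```bash
python3 - <<'E'
from h import *
np.set_printoptions(precision=4,suppress=True)
o,c,im,d=shot('w6'); print(o['contact_force'],o['opening'])
E
```

```text
t 8.675 tcp [0.5482 0.3827 0.0145] yaw -174.83708889283093 toolz [-0.0011  0.     -1.    ] qd 0.0011389157691599802 q [ 0.6092  0.6086 -0.1552  0.8079  0.0007  0.5191]
[ 0.2525 -0.2919  4.9519] 0.636472055909743
```

View pics/w6.png

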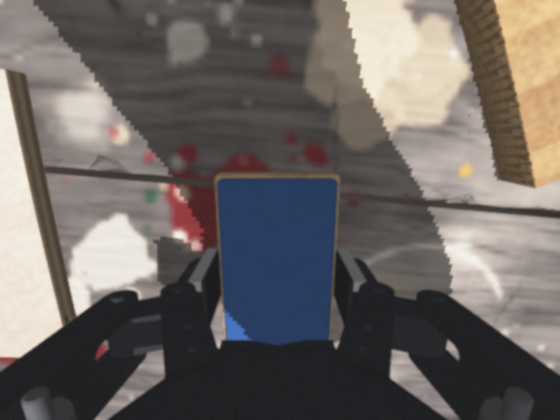

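Request:
send_rows(targets="0 0 0.01 0 0 0 0.05;0 0 0.04 0 0 0 0.05;0 0 0.08 0 0 0 0.05;0 0 0.12 0 0 0 0.05;0 0 0.17 0 0 0 0.05;0 0 0.22 0 0 0 0.05;0 0 0.27 0 0 0 0.05;0 0 0.31 0 0 0 0.05;0 0 0.31 0 0 0 0.05")

```text
time_s: 9.85
tool_pos: [0.5491, 0.3834, 0.3287]
tcp_rot: [-0.141, 3.135, 0.005]
contact_force: [1.4, 0.4, -1.3]
opening: 0.638
```

```bash
cat >> h.py <<'E'
# rack frame
RO=np.array([.5653,-.220,.0315]); RYAW=np.radians(-31.6)
RM=(Ro.from_euler('z',RYAW)*Ro.from_euler('y',-np.radians(20))).as_matrix()
def racktool():  # tool x down-slope, z into board
    x=-RM[:,0]; z=-RM[:,2]; return np.c_[x,np.cross(z,x),z]
def rackpos(x,y,h): return RO+RM@np.array([x,y,h])
E
python3 - <<'E'
from h import *
np.set_printoptions(precision=4,suppress=True)
o,c,im,d=shot('w7'); print(o['contact_force'],o['opening'])
rel(rackpos(.054,0,.0145+.15),racktool())
print(rackpos(.054,0,.0145+.15), RM)
E
```

```text
t 9.85 tcp [0.5491 0.3834 0.3287] yaw -174.8389146349496 toolz [ 0.0037  0.0035 -1.    ] qd 0.08606254630937073 q [0.6092 0.4368 0.3098 1.4387 0.0007 0.5191]
[ 1.3705  0.4171 -1.3352] 0.6382012597889457
shift [ 0.0122 -0.6    -0.1214] turn [-0.0823 -0.3445 -0.6352]
[ 0.5606 -0.2171  0.2045] [[ 0.8004  0.524  -0.2913]
 [-0.4924  0.8517  0.1792]
 [ 0.342   0.      0.9397]]
```

View pics/w7.png

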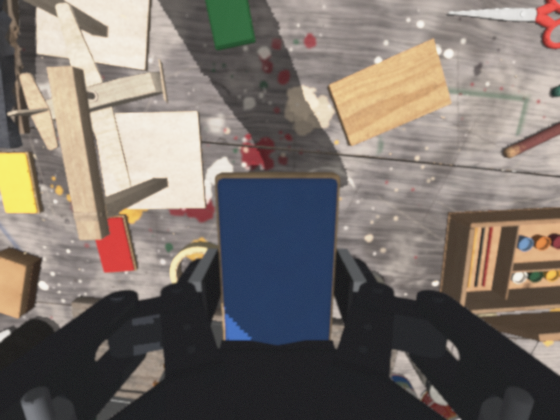

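The blue plaque is held squarely. Now I'll carry it over the planes.

Request:
send_rows(targets="0 -0.03 0.005 0 0 0 0.05;0 -0.08 0.005 0 0 0 0.05;0 -0.13 0.005 0 0 0 0.05;0 -0.18 0.005 0 0 0 0.05;0 -0.23 0.005 0 0 0 0.05;0 -0.28 0.005 0 0 -0.1 0.05;0 -0.33 0.005 0 0 -0.2 0.05;0 -0.38 0.005 0 0 -0.3 0.05;0 -0.43 0 0 0 -0.4 0.05;0 -0.48 0 0 0 -0.5 0.05;0 -0.53 0 0 0 -0.6 0.05;0 -0.55 0 0 0 -0.6 0.05")

```text
time_s: 11.4
tool_pos: [0.5467, -0.1695, 0.3223]
tcp_rot: [-0.795, -3.034, -0.0]
contact_force: [-0.4, 0.5, -0.8]
opening: 0.64
```

```bash
python3 - <<'E'
from h import *
np.set_printoptions(precision=4,suppress=True)
o=r.get_obs(); print(o['time_s'],o['tool_pos'],o['opening'])
rel(rackpos(.056,0,.0145+.10),racktool())
E
```

```text
11.4 [ 0.5467 -0.1695  0.3223] 0.6403847068511905
shift [ 0.0301 -0.0576 -0.164 ] turn [-0.1787 -0.3055 -0.0384]
```

Request:
send_rows(targets="0.005 -0.01 -0.01 -0.03 -0.05 0 0.05;0.01 -0.02 -0.03 -0.06 -0.1 -0.01 0.05;0.015 -0.035 -0.06 -0.1 -0.17 -0.02 0.05;0.02 -0.045 -0.09 -0.14 -0.24 -0.03 0.05;0.025 -0.055 -0.12 -0.179 -0.306 -0.038 0.05;0.03 -0.0576 -0.15 -0.179 -0.306 -0.038 0.05;0.0301 -0.0576 -0.164 -0.179 -0.306 -0.038 0.05;0.0301 -0.0576 -0.164 -0.179 -0.306 -0.038 0.05;0.0301 -0.0576 -0.164 -0.179 -0.306 -0.038 0.05")

```text
time_s: 12.52
tool_pos: [0.579, -0.225, 0.1614]
tcp_rot: [0.757, 2.693, -0.135]
contact_force: [0.2, 0.0, 0.5]
opening: 0.638
```

```bash
cat >> h.py <<'E'
def rk(): 
    o=r.get_obs(); p=RM.T@(o['tool_pos']-RO); X=RM.T@Ro.from_rotvec(o['tcp_rot']).as_matrix()
    print('t',o['time_s'],'tcp in rack',p,'rot err deg',np.degrees(Ro.from_matrix(X@np.diag([-1,1,-1.])).as_rotvec()),'F rack',RM.T@o['contact_force'],'open',o['opening'])
E
python3 - <<'E'
from h import *
np.set_printoptions(precision=4,suppress=True)
rk(); rel(rackpos(.056,0,.0145+.10),racktool())
o,c,im,d=shot('w8')
for n in ['side','scene']:
    im,d=r.get_image(n); x,y=((170,30) if n=='side' else (270,60)); save('p8_%s.png'%n,cv2.resize(im[y:y+130,x:x+150],None,fx=4,fy=4,interpolation=cv2.INTER_CUBIC))
E
```

```text
t 12.525 tcp in rack [0.0579 0.0029 0.1172] rot err deg [ 0.084  -0.2986  0.1958] F rack [0.3465 0.1144 0.4266] open 0.6383478305401691
shift [-0.0022 -0.002  -0.0032] turn [ 0.0026  0.0045 -0.0037]
t 12.525 tcp [ 0.579  -0.225   0.1614] yaw 148.6085420927206 toolz [ 0.2962 -0.1805 -0.9379] qd 0.008436300054937151 q [-0.3335  0.1515 -0.5287  0.5438 -0.0737  0.2014]
```

View pics/w8.png

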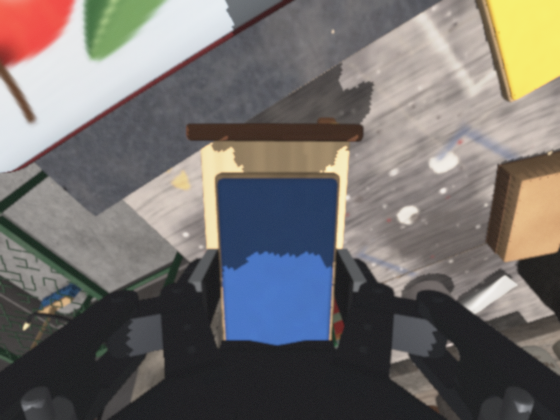

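View pics/p8_scene.png

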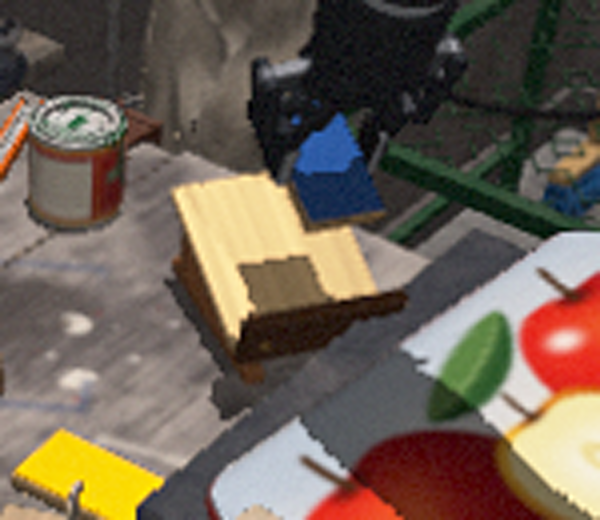

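View pics/p8_side.png

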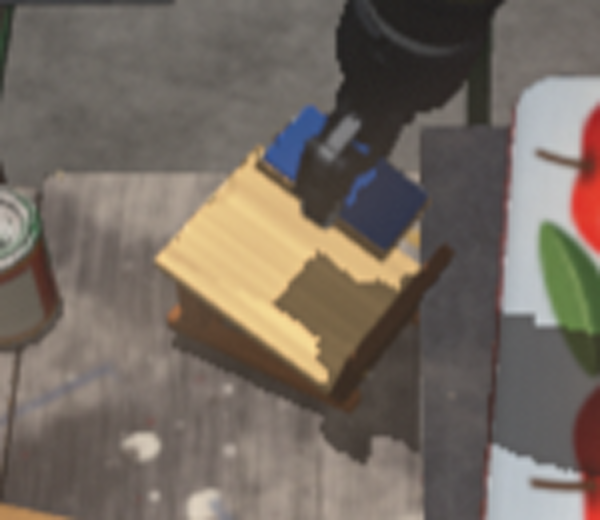

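```bash
python3 - <<'E'
from h import *
np.set_printoptions(precision=4,suppress=True)
rel(rackpos(.055,0,.06),racktool());rel(rackpos(.055,0,.024),racktool());rel(rackpos(.055,0,.019),racktool())
E
```

```text
shift [ 0.0128 -0.0111 -0.055 ] turn [ 0.0028  0.0051 -0.0034]
shift [ 0.0233 -0.0176 -0.0888] turn [ 0.0028  0.0051 -0.0034]
shift [ 0.0248 -0.0185 -0.0935] turn [ 0.0028  0.0051 -0.0034]
```

Request:
send_rows(targets="0.005 -0.005 -0.02 0.003 0.005 -0.003 0.05;0.01 -0.009 -0.042 0.003 0.005 -0.003 0.05;0.0128 -0.0111 -0.055 0.003 0.005 -0.003 0.05;0.0165 -0.0135 -0.068 0.003 0.005 -0.003 0.05;0.02 -0.0155 -0.079 0.003 0.005 -0.003 0.05;0.0233 -0.0176 -0.0888 0.003 0.005 -0.003 0.05;0.0233 -0.0176 -0.0888 0.003 0.005 -0.003 0.05")

```text
time_s: 13.55
tool_pos: [0.6011, -0.2425, 0.0706]
tcp_rot: [0.764, 2.7, -0.134]
contact_force: [-0.8, 0.3, -0.6]
opening: 0.64
```

```bash
python3 - <<'E'
from h import *
np.set_printoptions(precision=4,suppress=True)
rk()
for n in ['side','scene']:
    im,d=r.get_image(n); x,y=((190,40) if n=='side' else (290,75)); save('p9_%s.png'%n,cv2.resize(im[y:y+100,x:x+120],None,fx=5,fy=5,interpolation=cv2.INTER_CUBIC))
o,c,im,d=shot('w9')
for h in [.0145,.0165]: rel(rackpos(.053,0,h),racktool())
E
```

```text
t 13.55 tcp in rack [ 0.0531 -0.0004  0.0223] rot err deg [-0.0215  0.1812  0.0159] F rack [-0.9349 -0.1826 -0.2465] open 0.6397246781429601
t 13.65 tcp [ 0.6015 -0.2426  0.0717] yaw 148.41483055970772 toolz [ 0.2898 -0.1784 -0.9403] qd 0.010786263287463124 q [-0.3504  0.3067 -0.5652  0.3581 -0.0681  0.1891]
shift [ 0.0018 -0.0009 -0.0087] turn [-0.0007 -0.0012 -0.0003]
shift [ 0.0012 -0.0005 -0.0068] turn [-0.0007 -0.0012 -0.0003]
```

View pics/p9_scene.png

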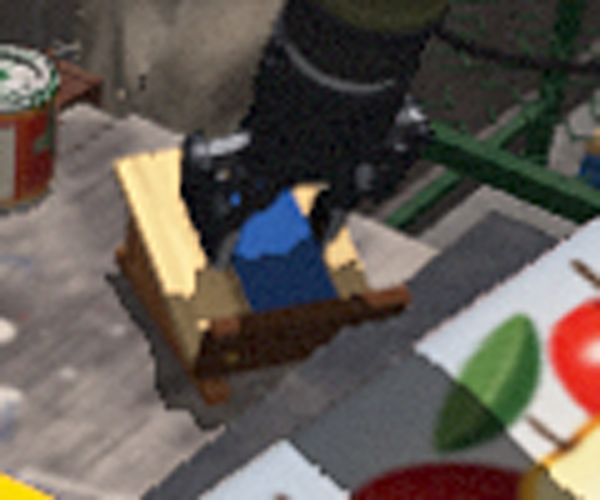

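View pics/w9.png

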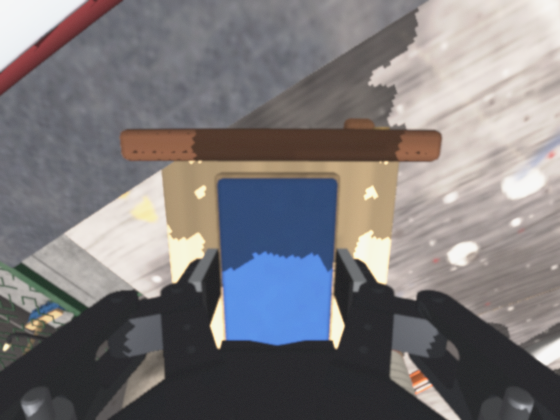

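Request:
send_rows(targets="0.0006 -0.0004 -0.002 0 0 0 0.05;0.0012 -0.0007 -0.0038 0 0 0 0.05;0.0015 -0.0009 -0.0047 0 0 0 0.05;0.0018 -0.0011 -0.0057 0 0 0 0.05;0.0018 -0.0011 -0.0057 0 0 0 0.05")

```text
time_s: 14.32
tool_pos: [0.6031, -0.2436, 0.0657]
tcp_rot: [0.763, 2.699, -0.134]
contact_force: [-0.3, 0.6, -0.5]
opening: 0.643
```

```bash
python3 - <<'E'
from h import *
np.set_printoptions(precision=4,suppress=True)
rk()
E
```

```text
t 14.325 tcp in rack [ 0.0536 -0.0003  0.0169] rot err deg [-0.0079  0.1258  0.0174] F rack [-0.7355  0.3259 -0.2853] open 0.6429951741431893
```

Request:
send_rows(targets="0.0003 -0.0002 -0.001 0 0 0 0.05;0.0006 -0.0004 -0.0018 0 0 0 0.05;0.0006 -0.0004 -0.0018 0 0 0 0.05")

```text
time_s: 14.7
tool_pos: [0.6037, -0.244, 0.0644]
tcp_rot: [0.763, 2.699, -0.134]
contact_force: [-4.4, 2.0, 4.5]
opening: 0.635
```

```bash
python3 - <<'E'
from h import *
np.set_printoptions(precision=4,suppress=True)
rk()
E
```

```text
t 14.7 tcp in rack [ 0.0538 -0.0003  0.0154] rot err deg [-0.0071  0.1112  0.0174] F rack [-2.9271 -0.5978  5.8167] open 0.634835632141039
```

Request:
send_rows(targets="-0.0012 0.0007 -0.0003 0 0 0 0.05;-0.0024 0.0015 -0.001 0 0 0 0.05;-0.0036 0.0022 -0.0015 0 0 0 0.05;-0.0036 0.0022 -0.0015 0 0 0 0.05")

```text
time_s: 15.2
tool_pos: [0.6008, -0.2421, 0.0632]
tcp_rot: [0.763, 2.697, -0.134]
contact_force: [0.3, -0.0, 6.0]
opening: 0.641
```

```bash
python3 - <<'E'
from h import *
np.set_printoptions(precision=4,suppress=True)
rk()
E
```

```text
t 15.2 tcp in rack [ 0.0502 -0.0002  0.0155] rot err deg [0.0061 0.0253 0.0109] F rack [2.3005 0.1404 5.5318] open 0.6413474699243455
```

Friction force only so far; I'll continue down to the backstop.

Request:
send_rows(targets="-0.0008 0.0005 -0.0003 0 0 0 0.05;-0.0016 0.001 -0.0006 0 0 0 0.05;-0.0016 0.001 -0.0006 0 0 0 0.05")

```text
time_s: 15.58
tool_pos: [0.5991, -0.2411, 0.0624]
tcp_rot: [0.763, 2.698, -0.134]
contact_force: [0.4, -0.0, 5.6]
opening: 0.644
```

Request:
send_rows(targets="-0.0006 0.0004 -0.0002 0 0 0 0.05;-0.0012 0.0007 -0.0004 0 0 0 0.05;-0.0012 0.0007 -0.0004 0 0 0 0.05")

```text
time_s: 15.95
tool_pos: [0.5979, -0.2404, 0.0619]
tcp_rot: [0.763, 2.698, -0.134]
contact_force: [1.7, -0.8, 5.2]
opening: 0.638
```

```bash
python3 - <<'E'
from h import *
np.set_printoptions(precision=4,suppress=True)
rk()
E
```

```text
t 15.95 tcp in rack [ 0.0466 -0.0003  0.0154] rot err deg [0.002  0.0452 0.0052] F rack [3.5232 0.2238 4.2078] open 0.6376672190989362
```

Request:
send_rows(targets="-0.0006 0.0004 -0.0002 0 0 0 0.05;-0.0012 0.0007 -0.0004 0 0 0 0.05;-0.0012 0.0007 -0.0004 0 0 0 0.05")

```text
time_s: 16.32
tool_pos: [0.5978, -0.2404, 0.0621]
tcp_rot: [0.763, 2.695, -0.135]
contact_force: [5.4, -4.8, 1.5]
opening: 0.643
```

```bash
python3 - <<'E'
from h import *
np.set_printoptions(precision=4,suppress=True)
rk(); shot('w10')
E
```

```text
t 16.325 tcp in rack [ 0.0466 -0.0003  0.0156] rot err deg [-0.002  -0.0821 -0.0293] F rack [ 7.1567 -1.2353 -1.0384] open 0.6428451786882264
t 16.325 tcp [ 0.5978 -0.2404  0.0621] yaw 148.36880001337326 toolz [ 0.2924 -0.1799 -0.9392] qd 0.0020682234804512817 q [-0.3486  0.3117 -0.5876  0.3276 -0.0693  0.1914]
```

View pics/w10.png

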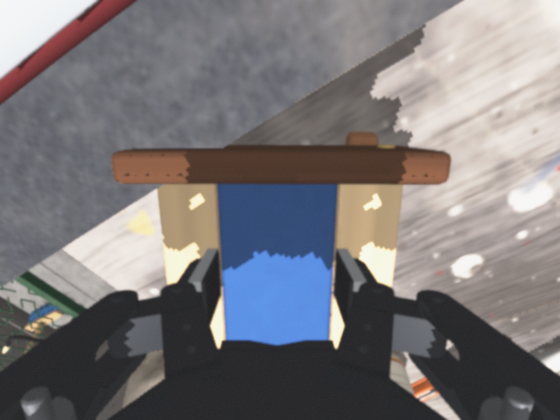

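The tool stopped at x=0.0466 with 7 N against the backstop, so the plaque is in place and straight. I'll seat it, release and back off along the normal.

Request:
send_rows(targets="0.0001 -0.0001 -0.0006 0 0 0 0.05;0.0001 -0.0001 -0.0006 0 0 0 0.075;0.0001 -0.0001 -0.0006 0 0 0 0.075;0.0001 -0.0001 -0.0006 0 0 0 0.075;-0.003 0.002 0.01 0 0 0 0.075;-0.012 0.007 0.038 0 0 0 0.075;-0.026 0.016 0.085 0 0 0 0.075;-0.026 0.016 0.13 0 0 0 0.0854")

```text
time_s: 17.38
tool_pos: [0.5686, -0.2226, 0.1925]
tcp_rot: [0.763, 2.7, -0.134]
contact_force: [0.9, -0.7, 0.2]
opening: 1.002
```

```bash
python3 - <<'E'
from h import *
np.set_printoptions(precision=4,suppress=True)
rk(); o,c,im,d=shot('w11'); np.savez('pics/w11c.npz',**{k:np.array(v) for k,v in c.items()})
for n in ['side','scene']:
    im,d=r.get_image(n); x,y=((190,40) if n=='side' else (290,75)); save('p11_%s.png'%n,cv2.resize(im[y:y+100,x:x+120],None,fx=5,fy=5,interpolation=cv2.INTER_CUBIC))
E
```

```text
t 17.375 tcp in rack [ 0.059  -0.0005  0.1499] rot err deg [-0.0067  0.1877  0.035 ] F rack [ 1.1136 -0.0945 -0.2246] open 1.0018514177713695
t 17.375 tcp [ 0.5686 -0.2226  0.1925] yaw 148.4372211163799 toolz [ 0.2886 -0.1777 -0.9408] qd 0.8416555389855531 q [-0.3358  0.1089 -0.4972  0.6263 -0.0727  0.2027]
```

View pics/w11.png

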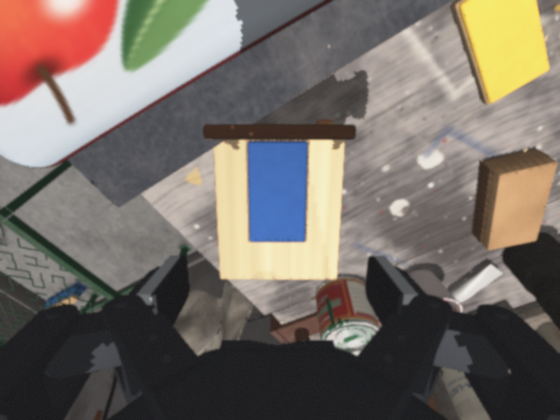

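View pics/p11_scene.png

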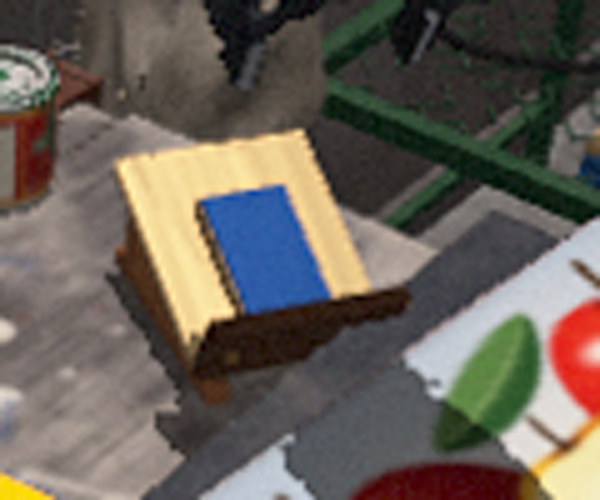

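Blue is flat on the board against the backstop, parallel to the sides (wrist view (248..307, 140..242)). Next is yellow.

```bash
python3 - <<'E'
from h import *
np.set_printoptions(precision=4,suppress=True)
o=r.get_obs(); print(o['time_s'],abs(o['joint_velocities']).max())
rel([.594,-.013,.16],down(183))
E
```

```text
17.525 0.058900668589975
shift [ 0.0217  0.2111 -0.0356] turn [0.0874 0.3484 0.5974]
```

Request:
send_rows(targets="0 0.02 0.02 0 0 0 0.0854;0.003 0.05 0.02 0.02 0.08 0.14 0.0854;0.007 0.09 0.02 0.04 0.16 0.28 0.0854;0.011 0.13 0.01 0.06 0.24 0.42 0.0854;0.015 0.17 0 0.087 0.348 0.597 0.0854;0.02 0.2 -0.02 0.087 0.348 0.597 0.0854;0.0217 0.2111 -0.0356 0.087 0.348 0.597 0.0854;0.0217 0.2111 -0.0356 0.087 0.348 0.597 0.0854;0.0217 0.2111 -0.0356 0.087 0.348 0.597 0.0854")

```text
time_s: 18.65
tool_pos: [0.5916, -0.0133, 0.1559]
tcp_rot: [0.081, -3.135, 0.004]
contact_force: [0.4, 0.7, 0.3]
opening: 1.0
```

```bash
python3 - <<'E'
from h import *
np.set_printoptions(precision=4,suppress=True)
o,c,im,d=shot('w12'); plaque(c,im,d,'yellow')
E
```

```text
t 18.65 tcp [ 0.5916 -0.0133  0.1559] yaw -177.05736380643904 toolz [-0.0059 -0.0026 -1.    ] qd 0.012057749536563377 q [-0.021   0.3538 -0.2067  1.0162 -0.0027 -0.0724]
yellow [ 244  158   59   97 5432] rect ((595.4932250976562, -17.740564346313477), (92.92144775390625, 52.93853759765625), 4.14398193359375) depth z 0.01591299033132909
```

View pics/w12.png

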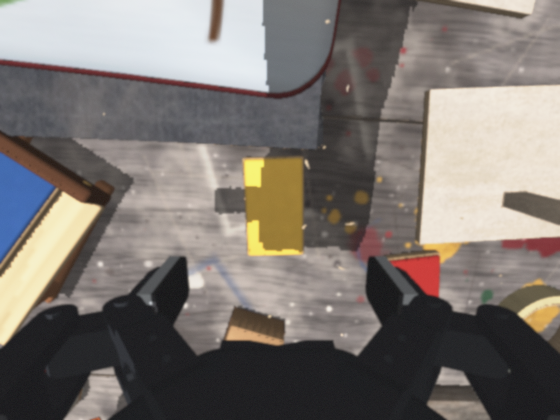

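Yellow is centred in view at (274,206), with the red plaque and the brown block clear of it. I'm gripping 2 mm higher so the tips clear the blue.

```bash
python3 - <<'E'
from h import *
np.set_printoptions(precision=4,suppress=True)
rel([.5955,-.0177,.03],down(184.2)); rel([.5955,-.0177,.0165],down(184.2))
E
```

```text
shift [ 0.0036 -0.0043 -0.1263] turn [ 0.0025 -0.005   0.0222]
shift [ 0.0036 -0.0043 -0.1398] turn [ 0.0025 -0.005   0.0222]
```

Request:
send_rows(targets="0.0036 -0.0043 -0.04 0.0025 -0.005 0.022 0.0854;0.0036 -0.0043 -0.09 0.0025 -0.005 0.022 0.07;0.0036 -0.0043 -0.122 0.0025 -0.005 0.022 0.07;0.0036 -0.0043 -0.133 0.0025 -0.005 0.022 0.065;0.0036 -0.0043 -0.1385 0.0025 -0.005 0.022 0.062;0.0036 -0.0043 -0.1395 0.0025 -0.005 0.022 0.062;0.0036 -0.0043 -0.1395 0.0025 -0.005 0.022 0.062")

```text
time_s: 19.58
tool_pos: [0.5965, -0.0167, 0.0173]
tcp_rot: [-0.117, 3.138, 0.0]
contact_force: [0.5, -1.3, 0.2]
opening: 0.727
```

```bash
python3 - <<'E'
from h import *
np.set_printoptions(precision=4,suppress=True)
rel([.5955,-.0177,.0165],down(184.2))
E
```

```text
shift [-0.001  -0.001  -0.0008] turn [-0.0002  0.0009 -0.0011]
```

Request:
send_rows(targets="-0.001 -0.001 -0.0008 0 0 0 0.062;-0.001 -0.001 -0.0008 0 0 0 0.05;-0.001 -0.001 -0.0008 0 0 0 0.05;-0.001 -0.001 -0.0008 0 0 0 0.05;-0.001 -0.001 -0.0008 0 0 0 0.05", squeeze=50)

```text
time_s: 20.2
tool_pos: [0.595, -0.0177, 0.0161]
tcp_rot: [-0.117, 3.139, 0.0]
contact_force: [-1.1, 0.5, 6.0]
opening: 0.644
```

```bash
python3 - <<'E'
from h import *
np.set_printoptions(precision=4,suppress=True)
o,c,im,d=shot('w13'); print(o['contact_force'],o['opening'])
E
```

```text
t 20.2 tcp [ 0.595  -0.0177  0.0161] yaw -175.73757064046296 toolz [ 0.0001  0.0002 -1.    ] qd 0.001750382410768555 q [-0.0299  0.4924 -0.3549  0.7234  0.0002 -0.1043]
[-1.1308  0.4816  6.0112] 0.6437250619578164
```

Request:
send_rows(targets="0 0 0.01 0 0 0 0.05;0 0 0.04 0 0 0 0.05;0 -0.01 0.08 0 0 -0.05 0.05;0 -0.03 0.12 0 0 -0.1 0.05;0 -0.06 0.16 0 0 -0.2 0.05;-0.005 -0.1 0.2 0 0 -0.3 0.05;-0.01 -0.14 0.21 0 0 -0.4 0.05;-0.02 -0.18 0.21 0 0 -0.5 0.05;-0.025 -0.2 0.21 0 0 -0.6 0.05;-0.025 -0.2 0.21 0 0 -0.6 0.05")

```text
time_s: 21.5
tool_pos: [0.5689, -0.219, 0.2255]
tcp_rot: [-0.819, -3.032, -0.001]
contact_force: [0.4, 0.4, -0.4]
opening: 0.639
```

```bash
python3 - <<'E'
from h import *
np.set_printoptions(precision=4,suppress=True)
o,c,im,d=shot('w14'); print(o['contact_force'],o['opening'])
rel(rackpos(.053,0,.0165+.014+.10),racktool())
E
```

```text
t 21.5 tcp [ 0.5689 -0.219   0.2255] yaw 149.77349660149375 toolz [-0.0007  0.0008 -1.    ] qd 0.03433492229766912 q [-0.3677  0.3416 -0.0602  1.1699  0.0005  0.1599]
[ 0.3527  0.3606 -0.3808] 0.6394471058653575
shift [ 0.0005 -0.0048 -0.0532] turn [-0.1803 -0.3004 -0.0259]
```

View pics/w14.png

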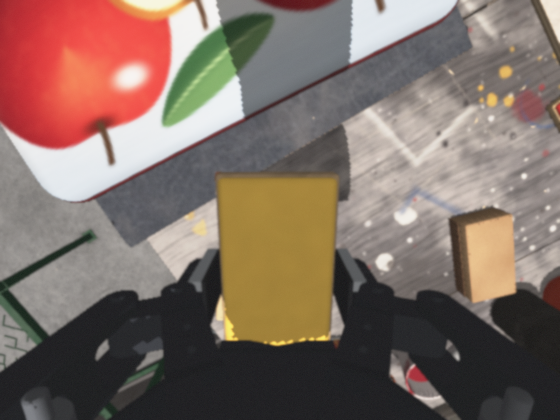

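Request:
send_rows(targets="0 -0.001 0 -0.04 -0.07 -0.006 0.05;0 -0.002 -0.01 -0.1 -0.16 -0.014 0.05;0 -0.004 -0.025 -0.15 -0.25 -0.022 0.05;0.0005 -0.0048 -0.04 -0.18 -0.3 -0.026 0.05;0.0005 -0.0048 -0.053 -0.18 -0.3 -0.026 0.05;0.0005 -0.0048 -0.053 -0.18 -0.3 -0.026 0.05")

```text
time_s: 22.3
tool_pos: [0.5697, -0.2216, 0.1713]
tcp_rot: [0.762, 2.7, -0.134]
contact_force: [1.2, 0.2, -0.3]
opening: 0.634
```

```bash
python3 - <<'E'
from h import *
np.set_printoptions(precision=4,suppress=True)
rk(); o,c,im,d=shot('w15')
for h in (.07,.037): rel(rackpos(.053,-.0003,h),racktool())
E
```

```text
t 22.3 tcp in rack [0.0521 0.0009 0.1298] rot err deg [-0.009   0.1771  0.0783] F rack [ 0.7235  0.7762 -0.5894] open 0.6338218899583896
t 22.3 tcp [ 0.5697 -0.2216  0.1713] yaw 148.48317263098633 toolz [ 0.2887 -0.1778 -0.9407] qd 0.04334428214218766 q [-0.3332  0.1293 -0.5267  0.5764 -0.0737  0.2044]
shift [ 0.0167 -0.0117 -0.0568] turn [-0.0005 -0.0015 -0.0008]
shift [ 0.0263 -0.0176 -0.0878] turn [-0.0005 -0.0015 -0.0008]
```

View pics/w15.png

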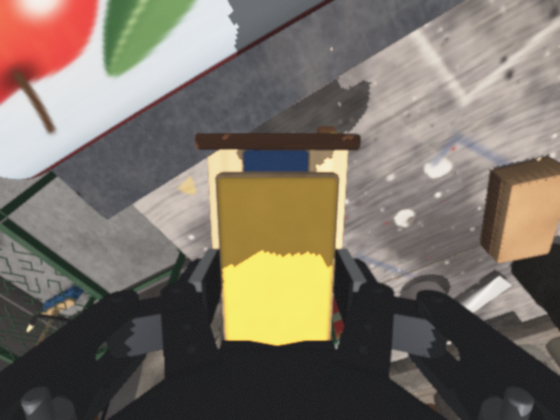

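Request:
send_rows(targets="0.006 -0.004 -0.02 0 -0.0015 -0.001 0.05;0.012 -0.008 -0.04 0 -0.0015 -0.001 0.05;0.0167 -0.0117 -0.0568 0 -0.0015 -0.001 0.05;0.021 -0.0145 -0.07 0 -0.0015 -0.001 0.05;0.0245 -0.0165 -0.081 0 -0.0015 -0.001 0.05;0.0263 -0.0176 -0.0878 0 -0.0015 -0.001 0.05;0.0263 -0.0176 -0.0878 0 -0.0015 -0.001 0.05")

```text
time_s: 23.22
tool_pos: [0.596, -0.24, 0.0839]
tcp_rot: [0.765, 2.696, -0.134]
contact_force: [0.7, 0.8, -0.6]
opening: 0.641
```

```bash
python3 - <<'E'
from h import *
np.set_printoptions(precision=4,suppress=True)
rk(); o,c,im,d=shot('w16')
for h in (.0325,.031): rel(rackpos(.0525,-.0003,h),racktool())
E
```

```text
t 23.225 tcp in rack [ 0.0524 -0.0009  0.0367] rot err deg [-0.0044 -0.0075 -0.0795] F rack [-0.0537  1.08   -0.6616] open 0.6414460952622328
t 23.225 tcp [ 0.596  -0.24    0.0839] yaw 148.3154297854312 toolz [ 0.2914 -0.1793 -0.9396] qd 0.015171355401731364 q [-0.3492  0.28   -0.569   0.3792 -0.0689  0.1918]
shift [ 0.0014 -0.0002 -0.0044] turn [-0.      0.001   0.0013]
shift [ 0.0019 -0.0005 -0.0058] turn [-0.      0.001   0.0013]
```

View pics/w16.png

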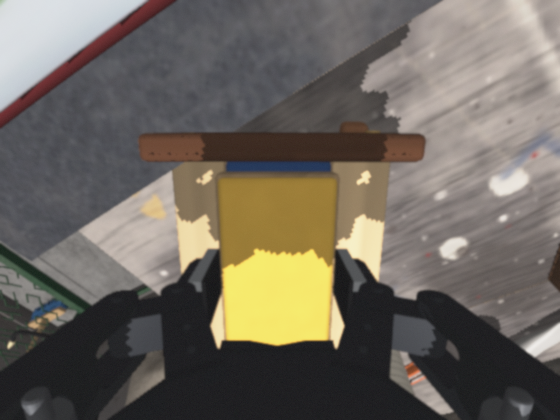

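Request:
send_rows(targets="0.0007 -0.0001 -0.0022 0 0.001 0.001 0.05;0.0012 -0.0002 -0.0036 0 0.001 0.001 0.05;0.0014 -0.0002 -0.0044 0 0.001 0.001 0.05;0.0017 -0.0004 -0.0052 0 0.001 0.001 0.05;0.0017 -0.0004 -0.0052 0 0.001 0.001 0.05")

```text
time_s: 23.9
tool_pos: [0.598, -0.2405, 0.0792]
tcp_rot: [0.764, 2.697, -0.135]
contact_force: [-0.1, -0.0, -0.8]
opening: 0.639
```

```bash
python3 - <<'E'
from h import *
np.set_printoptions(precision=4,suppress=True)
rk()
E
```

```text
t 23.9 tcp in rack [ 0.0525 -0.0003  0.0316] rot err deg [-0.0038 -0.0041 -0.02  ] F rack [-0.3584 -0.0709 -0.6839] open 0.6389668290314376
```

Request:
send_rows(targets="0.0003 -0.0002 -0.0008 0 0 0 0.05;-0.0007 0.0004 -0.0014 0 0 0 0.05;-0.0017 0.001 -0.0018 0 0 0 0.05;-0.0027 0.0016 -0.0022 0 0 0 0.05;-0.0027 0.0016 -0.0022 0 0 0 0.05")

```text
time_s: 24.52
tool_pos: [0.5958, -0.2391, 0.0776]
tcp_rot: [0.763, 2.695, -0.135]
contact_force: [0.8, 0.8, 4.8]
opening: 0.639
```

```bash
python3 - <<'E'
from h import *
np.set_printoptions(precision=4,suppress=True)
rk()
E
```

```text
t 24.525 tcp in rack [ 0.0496 -0.0002  0.031 ] rot err deg [ 0.0073 -0.0823 -0.0248] F rack [1.9033 1.1088 4.4626] open 0.6394932496694221
```

Contact with blue at h=0.031 as predicted. Now I slide to the backstop.

Request:
send_rows(targets="-0.0008 0.0005 -0.0003 0 0 0 0.05;-0.0016 0.001 -0.0007 0 0 0 0.05;-0.0022 0.0013 -0.0009 0 0 0 0.05;-0.0022 0.0013 -0.0009 0 0 0 0.05")

```text
time_s: 25.02
tool_pos: [0.5937, -0.2378, 0.0767]
tcp_rot: [0.763, 2.695, -0.135]
contact_force: [0.9, -0.6, 5.1]
opening: 0.637
```

Request:
send_rows(targets="-0.0006 0.0004 -0.0003 0 0 0 0.05;-0.0012 0.0007 -0.0005 0 0 0 0.05;-0.0012 0.0007 -0.0005 0 0 0 0.05")

```text
time_s: 25.4
tool_pos: [0.5933, -0.2376, 0.0766]
tcp_rot: [0.763, 2.693, -0.135]
contact_force: [4.3, -2.3, 4.3]
opening: 0.637
```

```bash
python3 - <<'E'
from h import *
np.set_printoptions(precision=4,suppress=True)
rk()
E
```

```text
t 25.4 tcp in rack [ 0.0465 -0.0003  0.031 ] rot err deg [ 0.004  -0.1798 -0.0526] F rack [6.0976 0.3084 2.3838] open 0.6370753929948862
```

Request:
send_rows(targets="-0.0004 0.0002 -0.0004 0 0.002 0 0.05;-0.0004 0.0002 -0.0006 0 0.002 0 0.05;-0.0004 0.0002 -0.0006 0 0.002 0 0.072;-0.0004 0.0002 -0.0006 0 0.002 0 0.075;-0.0004 0.0002 -0.0006 0 0.002 0 0.075;-0.003 0.002 0.01 0 0 0 0.075;-0.012 0.007 0.038 0 0 0 0.075;-0.026 0.016 0.085 0 0 0 0.075;-0.026 0.016 0.1 0 0 0 0.0854;-0.026 0.016 0.1 0 0 0 0.0854")

```text
time_s: 26.65
tool_pos: [0.567, -0.2212, 0.1775]
tcp_rot: [0.763, 2.693, -0.135]
contact_force: [-0.2, -0.4, -0.1]
opening: 1.001
```

```bash
python3 - <<'E'
from h import *
np.set_printoptions(precision=4,suppress=True)
rk(); o,c,im,d=shot('w17')
x,y=180,100; save('w17c.png',cv2.resize(im[y:y+200,x:x+200],None,fx=3,fy=3,interpolation=cv2.INTER_CUBIC))
for n in ['side','scene']:
    im,d=r.get_image(n); x,y=((190,40) if n=='side' else (290,75)); save('p17_%s.png'%n,cv2.resize(im[y:y+100,x:x+120],None,fx=5,fy=5,interpolation=cv2.INTER_CUBIC))
E
```

```text
t 26.65 tcp in rack [ 0.0519 -0.0001  0.1365] rot err deg [ 0.0409 -0.1978 -0.0291] F rack [ 0.0257 -0.4633 -0.08  ] open 1.0013782139275078
t 26.65 tcp [ 0.567  -0.2212  0.1775] yaw 148.36894583630036 toolz [ 0.2944 -0.1803 -0.9385] qd 0.03777435610757061 q [-0.3339  0.1144 -0.5308  0.5806 -0.0739  0.2052]
```

View pics/w17c.png

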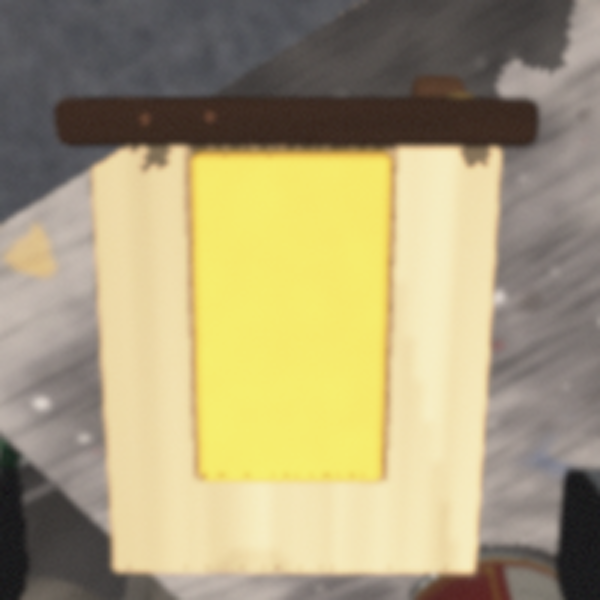

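View pics/p17_scene.png

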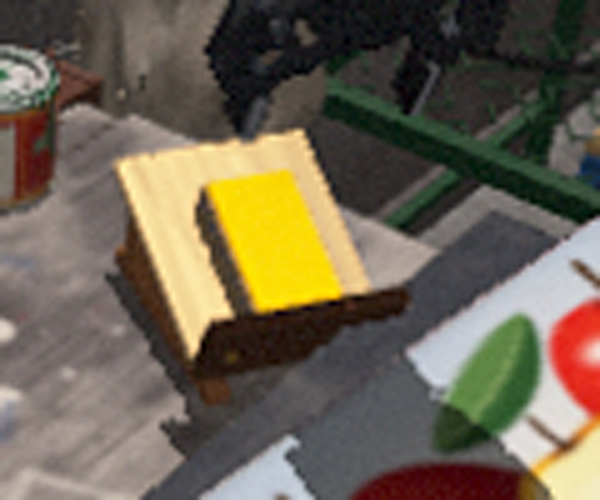

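View pics/p17_side.png

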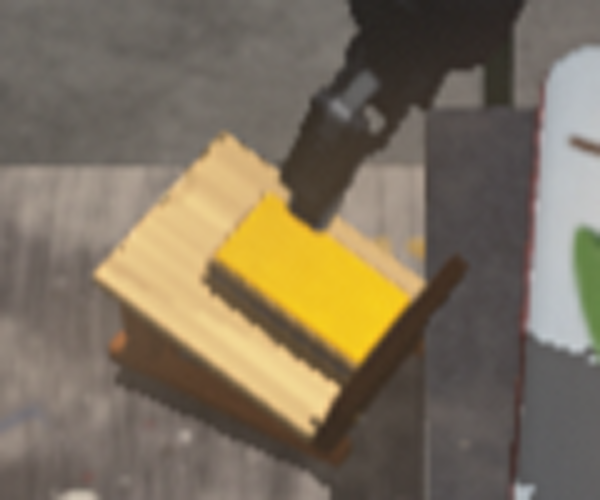

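The stack is aligned in all three views. The thin strip at yellow's lower end matches its unpainted border (about 2 mm all round), so I see no gap at the backstop. The gripper is clear, so I'm handing in.

```bash
python3 - <<'E'
from h import *
np.set_printoptions(precision=4,suppress=True)
im,d=r.get_image('side'); c=r.get_calibration('side'); plaque(c,im,d,'red')
print(r.hand_in())
E
```

```text
red [ 315  124   65   57 2616] rect ((354.17828369140625, -99.05901336669922), (175.4346466064453, 158.50521850585938), 89.35906982421875) depth z 0.07283799370095712
red [ 313   50   62   51 2138] rect ((341.4107666015625, -364.2069091796875), (193.4936065673828, 170.50408935546875), 83.75162506103516) depth z 0.0724927666686533
red [  97  147   45   61 1360] rect ((923.7665405273438, -21.621986389160156), (72.91313934326172, 203.6947021484375), 30.88066864013672) depth z 0.14603473788905266
the job is handed in; nothing more can be done
None
```

I put the blue plaque on the sloping shelf against the backstop and laid the yellow one on top of it. I then backed the gripper off and handed the job in at about 27 s of the 64 s allowed.

- **Against the backstop:** both plaques stopped there at almost the same place, the tool at x = 46.6 mm for blue and 46.5 mm for yellow. The push was only 6–7 N. My shelf measurement puts those stops about 1.5 mm short of the stated 48 mm, which is within the accuracy of that measurement.
- **Flat and in line:** yellow touched down on blue at the expected height, and the final wrist, scene and side pictures show the stack flat with its long sides in line.
- **Red plaque:** my last automatic colour check picked out the apples and a bottle instead of the plaque, so it confirmed nothing. The arm never went near the red plaque, and it was still lying in place in the picture taken just before I gripped the yellow one.
- **Camera heights:** the scene and side views disagreed about the shelf height by several mm, so I went by the wrist camera and by contact.

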